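# Register a cutting die in the corner of the jig

## Task

On the leather bench, set the rectangular cutting die in the jig by pushing only: slide it over the board until it lies square and flush in the corner, one long edge fully against the back fence and one end fully against the fixed side stop, and slide the movable stop along the fence until it touches the die's other end. Push with the fingertips or the outside of the fingers, never lift or tip the die, and leave the other things on the board and bench where they stand. Finish with the hand clear of everything.

Things in the scene. Friction and masses are not known exactly. Their poses are not given: they have to be found in the camera images.
- jig: Jig fixed to the bench: flat plywood board with a green cutting mat on top, 240 (its x) by 380 (its y) mm, top surface 14 mm above the bench. Origin: centre of its underside. x points away from the robot to the back fence (turned by up to 0.35 rad), y left, z up. A rightly seated die has its centre at x = +50, y = -100 mm in this frame.
- fence (a point): Back fence: fixed aluminium bar along the whole far side of the board, 20 mm deep, top 36 mm above the bench. This point is the middle of its front face (facing the robot), at jig x = +85, y = 0 mm, 25 mm above the bench; same axes as the jig.
- side_stop (a point): Fixed side stop: aluminium bar along the jig's x at the right end of the board, from jig x = -35 mm to the fence, 20 mm wide, top 36 mm above the bench. This point is the middle of its inner (left) face, at jig x = +25, y = -150 mm, 25 mm above the bench; same axes as the jig.
- die_mid (a point): Rectangular cutting die, loose on the board, 0.2 to 0.45 kg: plywood base 70 (its x) by 100 (its y) by 18 mm thick, with an upright rectangle of steel blade, 48 by 76 mm and 10 mm high, on top. This point is the centre of the base, 9 mm above the mat; z up. It starts turned up to 0.35 rad from the jig's axes, on the part of the board nearer the robot, between the two stops.
- stop_outer (a point): Movable stop: aluminium arm from the fence towards the robot, jig x = +3 to +83 mm, 15 mm wide (y), top 37 mm above the bench; its saddle on the fence reaches 50 mm, with a black knob to 60 mm. Slides along the fence only. This point is the middle of the arm's left (outer, +y) face, 26.5 mm above the bench, axes as the jig; the inner face, which meets the die, is 15 mm to -y.
- stop (a joint): Slide of the movable stop, m: 0 far left (inner face at jig y = +120 mm), growing as it moves right, towards the fixed side stop; 0.170 when it touches a rightly seated die; end of travel 0.19. About 2 N of friction; it stays where it is left.
- spool_mid (a point): Blue thread spool, bystander, upright on the front left part of the board: 34 mm diameter, 40 mm high; this point is its centre, half-way up.
- weight_mid (a point): Small brass weight with a knob, bystander, standing on the front right corner of the board: 26 mm diameter, 44 mm high; this point is its centre, half-way up.
- round_die_mid (a point): Round cutting die, bystander on the bench beside the jig: plywood disc 72 mm diameter, 18 mm thick, with a ring of steel blade on top, 28 mm high over all; this point is its centre, half-way up.
- glue_jar_mid (a point): Glue jar with white lid, bystander on the bench beside the jig: 66 mm diameter, 75 mm high; this point is its centre, half-way up.
- tape_mid (a point): Roll of tape lying flat, bystander on the bench beside the jig: 84 mm diameter, 24 mm high; this point is its centre, half-way up.
- mallet_mid (a point): Wooden mallet lying on the bench to the right of the jig, bystander, about 215 mm long, 75 mm across the head, 48 mm high; this point is near its middle, 24 mm up.
- awl_mid (a point): Red-handled awl lying on the bench to the left, bystander, about 150 mm long; this point is near its middle.
Not all that is in view belongs to the job. What is shaped like the part that bears die_mid but red or yellow is not meant.

How it is judged:
At the end, for the whole second after the job is handed in: The die lies flat and at rest on the board within 3 mm of its seat against the back fence and against the fixed side stop, square to them within 0.035 rad (2 degrees); the movable stop touches the die's left end or stands within 3.5 mm of it (x of die_mid in the frame of jig between 0.047 and 0.053 m and y of die_mid in the frame of jig between -0.103 and -0.097 m and z of die_mid in the frame of jig below 0.026 m and angle between the x axis of die_mid and the x axis of jig, either way round below 0.035 rad and angle between die_mid's own z axis and vertical below 0.05 rad and y of stop_outer in the frame of die_mid below 0.0685 m and linear speed of die below 0.01 m/s).
It fails at once if the die is lifted more than 8 mm off the board (z of die_mid in the frame of jig above 0.031 m).
It fails at once if the die is tipped by more than 0.2 rad (angle between die_mid's own z axis and vertical above 0.2 rad).
It fails at once if a bystander (spool, brass weight, round die, jar, tape, mallet, awl) is moved more than 20 mm (distance of any of spool_mid, weight_mid, round_die_mid, glue_jar_mid, tape_mid, mallet_mid, awl_mid from where it was at the start of the episode above 0.02 m).
It also fails if it takes over 48 s, if anything falls off the work surface, if the arm or the gripper's body presses on something with over 40 N, if the wrist force passes 120 N, or if a joint passes its speed limit or range.

## Robot

A 6-joint arm with a two-finger parallel gripper is mounted at the origin on the work surface. World frame = base frame: x ahead of the robot, y to its left, z up, the work surface at z = 0. Lengths are in m, angles in rad, forces in N, time in s.
With the tool pointing down it reaches from about 0.25 to 0.775 m from the base axis. Payload 4 kg.
Tool frame: the origin (TCP) lies on the mounting face of the last link; the fingertips stand 173 mm ahead of it and the grasp point (between the pads) lies 155 mm ahead of it; y points along the fingers, x is the direction in which the jaws open and shut, and the axes are right-handed (so a half turn about y gives the same grasp; the last joint's range is limited). The gripper opens to 85 mm and grips with 20 to 120 N. Pads are 22 mm wide; open, the fingers measure 114 mm over their backs; the gripper's body (76 mm by 85 mm) begins 54 mm behind the grasp point. The pads swing forward as they close: fully open they stand 13 mm farther back than shut.
Start: joints at [-1.346, 0.087, 1.371, -0, 1.684, -0.103], TCP at [0.177, -0.521, 0.405] pointing down, gripper open.
Joint ranges: [-3.1, 3.1], [-0.76, 2.03], [0.27, 2.55], [-1.08, 4.22], [0.17, 2.65], [-2.57, 2.57]. Speed limits (rad/s): [2.79, 2.79, 3.14, 3.14, 3.14, 3.14].

## Interface

Orientations are given as a 3x3 rotation matrix whose columns are the frame's x, y, z axes.
In Python, from workcell import arm, cams, order gives the robot as it stands.
- The arm moves only by the tool play_rows, never from a script. Its arguments are lists of equal length, an entry for each row: "slide": the shift along the tool's x, y, z in m, a list of three; "dr": the turn, a rotation vector about the tool's x, y, z in degrees, a list of three; "jaw": the opening in per cent of the stroke, from 0 (shut) to 100 (fully open). In form: {"slide": [[tx, ty, tz], ...], "dr": [[ax, ay, az], ...], "jaw": [jaw, ...]}. A call has 1 to 10 rows; each row shifts and turns the commanded pose from where the row before left it, along the tool's axes as they then stand; what a row does not reach is not made up. A row lasts 1/12 s, in which the tool goes at most 41.7 mm and 7.16 degrees, less where a joint would pass 70% of its speed; a pose out of reach is approached as far as the arm can. A call with a gripper value outside its range is refused whole. The fingers move at their own pace and stop on an object; "newtons" is the grip in N (left out, the last holds). Time passes only in rows, so rows that do not move let the fingers close. It gives the time, the measured TCP pose, the force and the opening at its end, in the units of the state.
- arm.observe(): the state, without advancing time (a new reading comes with each control period).
- cams.get_image(name): name is "scene" or "top" or "wrist"; returns a dict with "image" (400x640x3 uint8, red, green, blue), "fovy" (degrees; the focal length in pixels is half the picture's height over the tangent of half this angle, whatever the lens; pixels are square), "cx", "cy" (the principal point, pixels), "dist" ([k1, k2, p1, p2, k3] as OpenCV has them; the pictures are not rectified), "R" (3x3) and "t" (3): a world point X has camera coordinates R X + t. Camera axes: x right, y down, z forward; pixel columns grow to the right and rows downward; lengths in m; the calibration is good to about 2 mm. A picture is of the moment at which its call begins. There is no depth.
- order.sign_off(): hands the job in, once; it reports no verdict.
The state is a dict: "time_s": time; "q": joint angles; "joint_vel": joint speeds; "joint_efforts": joint torques, N m; "position": TCP position; "tcp_rot": TCP orientation; "force": force on the tool from outside, world axes, zero at the start; "ft_torque": the same for the moment, N m; "finger_gap": finger opening in m.
Only numpy, scipy, OpenCV 4.12 (cv2) and the standard library are available. Lean on these libraries where they do the work, as an engineer would, in place of code of your own. Each camera call takes 0.05 s, during which the arm holds its last target.

## Working session

There is one attempt and no reset: what is moved stays moved. The work goes in short steps, Python scripts to look and compute and a tool call to move; the robot and the scene stay as the last step left them, time stands still between calls to the robot, and variables do not carry over. Pictures are saved under pics/ and viewed, and the job is handed in when it is done.

Besides the shell and the picture viewer there is one more tool, called after "Request:" as name(argument=value, ...) on one line, values as JSON. play_rows: Moves the arm, as the interface text tells. Its arguments: {"type":"object","properties":{"slide":{"type":"array"},"dr":{"type":"array"},"jaw":{"type":"array"},"newtons":{"type":"number"}},"required":["slide","dr","jaw"]}

```bash
mkdir -p pics; ls
python3 - <<'E'
from workcell import arm,cams,order
import cv2,numpy as np
s=arm.observe();print({k:np.round(v,3).tolist() for k,v in s.items()})
for n in ["scene","top"]:
    d=cams.get_image(n);cv2.imwrite(f"pics/{n}0.png",d["image"][:,:,::-1])
    print(n,d["fovy"],d["cx"],d["cy"],d["dist"],np.round(d["R"],3).tolist(),np.round(d["t"],3))
E
```

```text
pics
{'time_s': 0.0, 'q': [-1.346, 0.088, 1.372, -0.0, 1.684, -0.103], 'joint_vel': [0.002, -0.001, -0.0, -0.001, -0.0, 0.0], 'joint_efforts': [-0.0, -35.186, -31.327, -0.0, 0.011, -0.0], 'position': [0.177, -0.521, 0.403], 'tcp_rot': [[0.322, -0.001, 0.947], [-0.947, 0.002, 0.322], [-0.002, -1.0, 0.0]], 'force': [-0.018, 0.547, -0.605], 'ft_torque': [0.061, -0.05, -0.019], 'finger_gap': 0.085}
scene 55.44595695523125 315.49228412401646 199.67434379258103 [-0.08866805  0.          0.          0.          0.        ] [[-0.81, 0.586, -0.01], [0.507, 0.691, -0.515], [-0.295, -0.423, -0.857]] [ 0.398 -0.204  1.2  ]
top 51.17190543510738 314.59067254452043 203.46343844287955 [-0.07146626  0.          0.          0.          0.        ] [[-0.022, -1.0, -0.007], [-0.993, 0.022, -0.119], [0.119, 0.004, -0.993]] [-1.000e-03  4.690e-01  1.382e+00]
```

View pics/scene0.png

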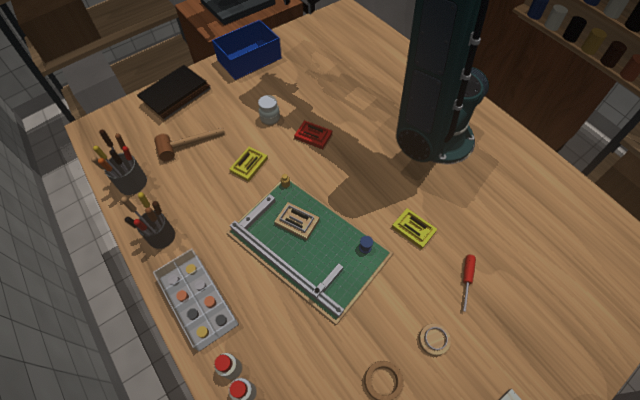

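View pics/top0.png

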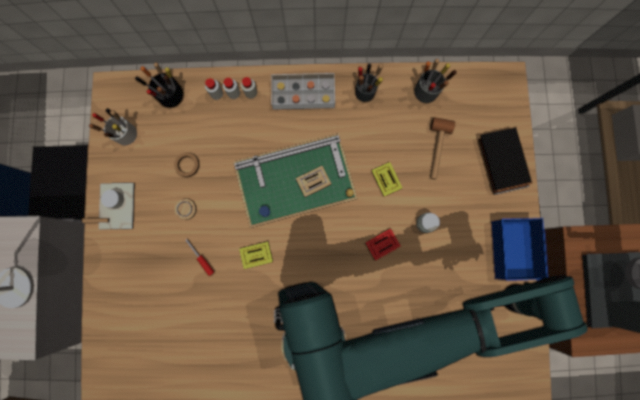

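The die is the plain-wood one on the mat (scene ~297,220, top ~314,181). The red one (top 382,244) and the yellow ones (387,179 and 256,254) are decoys. I'll enlarge the crops to confirm and measure.

```bash
cat > h.py <<'E'
import cv2,numpy as np
from workcell import arm,cams,order
def cam(n):
    d=cams.get_image(n);h,w=d["image"].shape[:2]
    f=h/2/np.tan(np.radians(d["fovy"])/2)
    d["K"]=np.array([[f,0,d["cx"]],[0,f,d["cy"]],[0,0,1]]);d["dist"]=np.array(d["dist"],float);d["R"]=np.array(d["R"]);d["t"]=np.array(d["t"]);return d
def unproj(d,uv,z):
    p=cv2.undistortPoints(np.array(uv,float).reshape(-1,1,2),d["K"],d["dist"])[:,0]
    r=np.c_[p,np.ones(len(p))]@d["R"];c=-d["R"].T@d["t"]
    return c+r*((z-c[2])/r[:,2])[:,None]
def proj(d,X):
    return cv2.projectPoints(np.array(X,float).reshape(-1,1,3),cv2.Rodrigues(d["R"])[0],d["t"],d["K"],d["dist"])[0][:,0]
def crop(d,x0,y0,x1,y1,s,name):
    im=cv2.resize(d["image"][y0:y1,x0:x1,::-1],None,fx=s,fy=s,interpolation=cv2.INTER_CUBIC)
    for x in range((x0+9)//10*10,x1,10):
        cv2.line(im,(int((x-x0+.5)*s),0),(int((x-x0+.5)*s),6 if x%50 else 14),(0,0,255),1)
        if x%20==0: cv2.putText(im,str(x),(int((x-x0+.5)*s)-10,24),0,.4,(0,0,255),1)
    for y in range((y0+9)//10*10,y1,10):
        cv2.line(im,(0,int((y-y0+.5)*s)),(6,int((y-y0+.5)*s)),(0,0,255),1)
        cv2.putText(im,str(y),(8,int((y-y0+.5)*s)+4),0,.4,(0,0,255),1)
    cv2.imwrite(name,im)
E
python3 - <<'E'
from h import *
crop(cam("scene"),225,165,400,325,4.5,"pics/s1.png")
crop(cam("top"),228,130,364,230,5.8,"pics/t1.png")
E
```

```text
(no output)
```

View pics/s1.png

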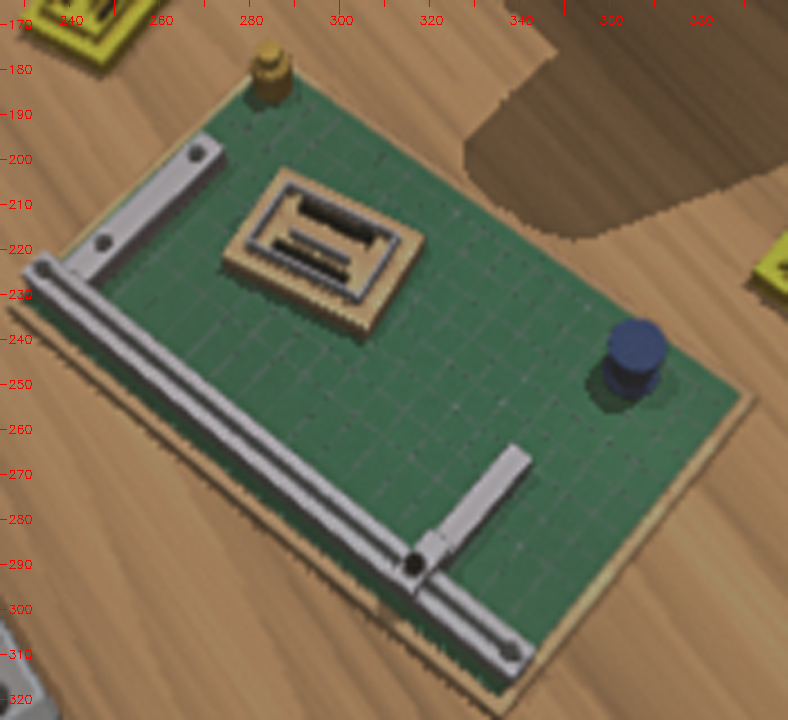

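View pics/t1.png

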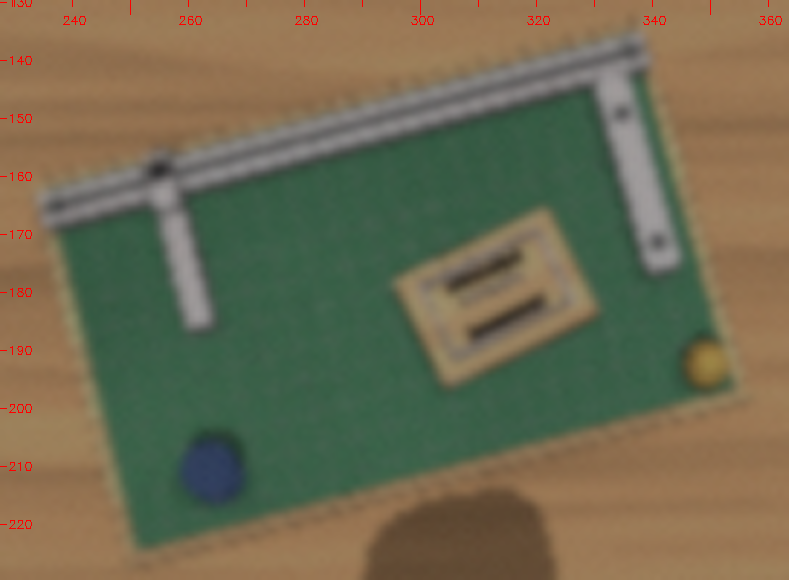

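The enlarged crops confirm it: the plain-wood die with the steel rectangle lies on the mat, with scene corners at about (288,202), (319,217), (306,237) and (275,220). Next I fit the jig and die poses.

```bash
cat > fit.py <<'E'
from h import *
from scipy.optimize import least_squares
S=lambda c:[c[0]/4.5+225-.5,c[1]/4.5+165-.5]
T=lambda c:[c[0]/5.8+228-.5,c[1]/5.8+130-.5]
def R2(a): return np.array([[np.cos(a),-np.sin(a),0],[np.sin(a),np.cos(a),0],[0,0,1]])
jig=[("s",(-120,190,14),(755,400)),("s",(120,190,14),(500,715)),("s",(85,190,36),(535,652)),("s",(105,190,36),(513,677)),
("s",(-35,-170,36),(203,133)),("s",(-35,-150,36),(225,152)),("s",(85,-190,36),(43,252)),("s",(105,-190,36),(22,274)),
("t",(-120,190,14),(138,550)),("t",(-120,-190,14),(740,392)),("t",(85,190,36),(45,228)),("t",(105,190,36),(38,197)),("t",(105,-190,36),(645,35)),("t",(85,-190,36),(650,65)),("t",(-35,-150,36),(643,272)),("t",(-35,-170,36),(680,268))]
# die points in die frame, z world
die=[("s",(-35,-50,32),(285,168)),("s",(-35,50,32),(425,237)),("s",(35,50,32),(365,325)),("s",(35,-50,32),(225,252)),
("t",(35,-50,32),(547,208)),("t",(-35,-50,32),(600,310)),("t",(-35,50,32),(447,387)),("t",(35,50,32),(395,280))]
def fit(L,x0,C):
    def res(p,off=True):
        r=[]
        for c,X,px in L:
            W=R2(p[2])@(np.array(X)/1000)+[p[0],p[1],0]
            r.append(proj(C[c],[W])[0]-(S(px) if c=="s" else T(px)))
        return np.ravel(r)
    o=least_squares(res,x0,loss="soft_l1");return o.x,res(o.x).reshape(-1,2)
if __name__=="__main__":
    C={"s":cam("scene"),"t":cam("top")}
    for L in(jig,die):
        for sub in (L,[l for l in L if l[0]=="s"],[l for l in L if l[0]=="t"]):
            p,r=fit(sub,[.5,0,.2],C);print(np.round(p,4),np.abs(r).max().round(2)); 
        p,r=fit(L,[.5,0,.2],C);print(np.round(r,1).tolist())
    print(np.round(proj(C["s"],[[.5,0,.0]]),1))
E
python3 fit.py
```

```text
[0.557  0.0571 0.2421] 2.82
[0.5574 0.0568 0.2422] 2.31
[0.5563 0.0579 0.2421] 3.01
[[1.2, -1.1], [-0.2, 1.0], [1.8, 1.3], [1.4, 2.3], [-0.2, -0.5], [0.1, -0.8], [-1.1, -1.8], [-1.8, -1.6], [-2.2, 2.8], [1.8, 1.0], [-1.7, -0.2], [-1.9, -0.4], [0.8, -1.0], [1.5, -0.7], [0.9, -0.1], [0.2, -0.9]]
[ 0.5467 -0.0085  0.4261] 0.83
[ 0.5465 -0.0084  0.4177] 0.85
[ 0.547  -0.0086  0.4378] 0.34
[[-0.3, -0.7], [0.3, -0.3], [0.4, 0.8], [-0.8, 0.3], [0.2, -0.1], [0.1, 0.5], [-0.2, -0.0], [-0.1, 0.0]]
[[312.8 217.6]]
```

```bash
cat > fit2.py <<'E'
from fit import *
C={"s":cam("scene"),"t":cam("top")}
def res(p,L):
    r=[]
    for c,X,px in L:
        X=list(X)
        if abs(X[0])==120: X[0]=np.sign(X[0])*(120-p[3]);X[1]=np.sign(X[1])*(190-p[3])
        elif abs(X[1])==190: X[1]=np.sign(X[1])*(190-p[4])
        W=R2(p[2])@(np.array(X)/1000)+[p[0],p[1],0]
        r.append(proj(C[c],[W])[0]-(S(px) if c=="s" else T(px)))
    return np.ravel(r)
jig2=[l for l in jig if not(l[0]=="s" and l[1]==(120,190,14))]
for sub in (jig2,[l for l in jig2 if l[0]=="s"],[l for l in jig2 if l[0]=="t"]):
    o=least_squares(res,[.5,0,.2,0,0],args=(sub,),x_scale=[.01,.01,.01,1,1]);print(np.round(o.x,4),np.round(o.fun.reshape(-1,2),1).tolist())
p=o=least_squares(res,[.5,0,.2,0,0],args=(jig2,),x_scale=[.01,.01,.01,1,1]).x
d,_=fit(die,[.5,0,.2],C)
Ri=R2(p[2]).T
f=lambda X:Ri@(np.array([X[0],X[1],0])-[p[0],p[1],0])
print("die in jig",f(d),d[2]-p[2])
st=unproj(C["s"],[S((510,445)),S((532,462))],.037);print("stop tip",[f(x).round(4) for x in st])
st=unproj(C["t"],[T((186,330)),T((215,324))],.037);print("stop tip",[f(x).round(4) for x in st])
print("spool",f(unproj(C["t"],[T((212,470))],.054)[0]),"weight",f(unproj(C["t"],[T((706,362))],.05)[0]))
E
python3 fit2.py
```

```text
[0.5564 0.0576 0.243  5.0979 5.7366] [[-1.3, -0.9], [0.3, -0.3], [-0.2, 0.7], [-0.0, -0.5], [0.3, -0.7], [0.7, -0.5], [-0.1, -0.2], [-1.2, 1.2], [-0.2, 0.1], [-0.3, -0.4], [-0.4, -0.6], [-1.0, -0.5], [-0.3, -0.2], [0.8, 0.0], [0.1, -0.8]]
[0.5572 0.0582 0.244  2.69   6.179 ] [[-0.1, -0.8], [0.1, -0.0], [-0.4, 1.0], [-0.2, -0.1], [0.2, -0.4], [0.6, 0.0], [-0.2, 0.2]]
[0.5552 0.0564 0.2426 7.6611 5.2729] [[-0.4, 0.6], [-0.7, -0.1], [-0.1, -0.1], [-0.2, -0.3], [-0.5, -0.2], [0.3, 0.1], [1.1, 0.4], [0.4, -0.5]]
die in jig [-0.0252982 -0.061836   0.       ] 0.18317364704403785
stop tip [array([0.0046, 0.1026, 0.    ]), array([0.0046, 0.1181, 0.    ])]
stop tip [array([0.0025, 0.1183, 0.    ]), array([0.0014, 0.1011, 0.    ])]
spool [-0.08315783  0.12228498  0.        ] weight [-0.09670606 -0.1670223   0.        ]
```

Request:
play_rows(slide=[[-0.02,0,0.024],[-0.02,0,0.024],[-0.02,0,0.024],[-0.02,0,0.024],[-0.02,0,0.024],[-0.02,0,0.024],[-0.02,0,0.024],[-0.02,0,0.024],[-0.02,0,0.024],[-0.02,0,0.024]], dr=[[0,0,0],[0,0,0],[0,0,0],[0,0,0],[0,0,0],[0,0,0],[0,0,0],[0,0,0],[0,0,0],[0,0,0]], jaw=[55,55,55,55,55,55,55,55,55,55])

```text
time_s: 1.23
position: [0.3403, -0.2526, 0.405]
tcp_rot: [[0.322, 0.001, 0.947], [-0.947, -0.001, 0.322], [0.001, -1.0, 0.0]]
force: [0.2, 0.4, 0.4]
finger_gap: 0.0469
```

```bash
cat > st.py <<'E'
from h import *
import sys
J=np.array([0.5564,0.0576]);A=0.243
def st():
    s=arm.observe();P=np.array(s["position"]);R=np.array(s["tcp_rot"])
    c,sn=np.cos(A),np.sin(A);d=P[:2]-J
    j=(c*d[0]+sn*d[1],-sn*d[0]+c*d[1])
    yaw=np.arctan2(R[1,2],R[0,2])-A
    F=np.array(s["force"])
    print("t",round(s["time_s"],2),"P",P.round(4),"jig",np.round(j,4),"tool z yaw vs jig deg",np.degrees(yaw).round(2),"tilt",R[2].round(4),"F jig",np.round([c*F[0]+sn*F[1],-sn*F[0]+c*F[1],F[2]],1),"gap",round(s["finger_gap"],4))
    # tool-axis displacement to targets given as jig x y z
    if len(sys.argv)>3:
        g=np.array([float(v) for v in sys.argv[1:4]])
        W=np.array([J[0]+c*g[0]-sn*g[1],J[1]+sn*g[0]+c*g[1],g[2]])
        print("slide needed",(R.T@(W-P)).round(4))
if __name__=="__main__": st()
E
python3 st.py -0.10 -0.065 0.405
```

```text
t 1.23 P [ 0.3403 -0.2526  0.405 ] jig [-0.2844 -0.2491] tool z yaw vs jig deg 4.84 tilt [ 8.e-04 -1.e+00  4.e-04] F jig [0.3 0.4 0.4] gap 0.0469
slide needed [-1.679e-01 -1.000e-04  1.993e-01]
```

Request:
play_rows(slide=[[-0.0187,0,0.0221],[-0.0187,0,0.0221],[-0.0187,0,0.0221],[-0.0187,0,0.0221],[-0.0187,0,0.0221],[-0.0187,0,0.0221],[-0.0187,0,0.0221],[-0.0187,0,0.0221],[-0.0187,0,0.0221],[0,0,0]], dr=[[0,0,0],[0,0,0],[0,0,0],[0,0,0],[0,0,0],[0,0,0],[0,0,0],[0,0,0],[0,0,0],[0,4.84,0]], jaw=[55,55,55,55,55,55,55,55,55,55])

```text
time_s: 2.07
position: [0.4755, -0.0272, 0.4045]
tcp_rot: [[0.245, 0.001, 0.97], [-0.97, 0.003, 0.245], [-0.002, -1.0, 0.002]]
force: [0.1, -0.3, -0.5]
finger_gap: 0.0469
```

Request:
play_rows(slide=[[0,0.02,0],[0,0.03,0],[0,0.03,0],[0,0.03,0],[0,0.03,0],[0,0.03,0],[0,0.02,0],[0,0,0]], dr=[[0,0,0],[0,0,0],[0,0,0],[0,0,0],[0,0,0],[0,0,0],[0,0,0],[0,0,0]], jaw=[55,55,55,55,55,55,55,55])

```text
time_s: 2.73
position: [0.4717, -0.0303, 0.2096]
tcp_rot: [[0.241, -0.011, 0.97], [-0.971, 0.002, 0.241], [-0.004, -1.0, -0.01]]
force: [-0.4, 0.1, -0.1]
finger_gap: 0.0474
```

```bash
python3 st.py -0.10 -0.065 0.197
python3 - <<'E'
from h import *
crop(cam("scene"),225,150,385,310,3.75,"pics/s2.png")
cv2.imwrite("pics/w2.png",cam("wrist")["image"][:,:,::-1])
E
```

```text
t 2.73 P [ 0.4717 -0.0303  0.2096] jig [-0.1034 -0.0649] tool z yaw vs jig deg 0.02 tilt [-0.0043 -0.9999 -0.0098] F jig [-0.4  0.2 -0.1] gap 0.0474
slide needed [0.0001 0.0126 0.0035]
```

View pics/s2.png

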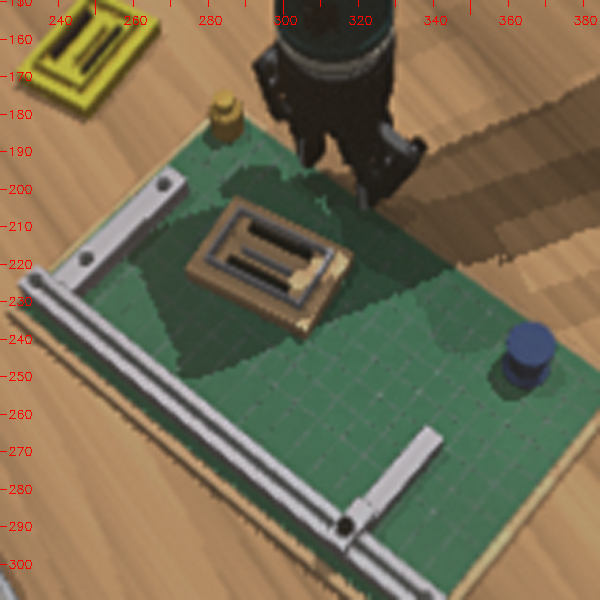

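View pics/w2.png

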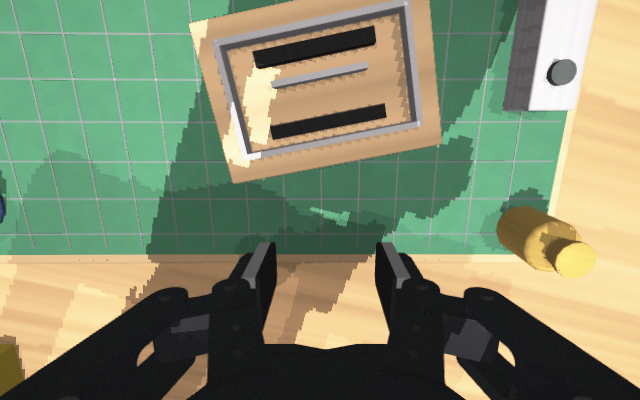

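Run:
```python
from h import *
C=cam("scene");s=arm.observe();P=np.array(s["position"]);R=np.array(s["tcp_rot"])
W=cam("wrist")
for L in(.158,.165,.173,.18):
  for x in (-.024,.024):
    for z in (-.011,.011):
      X=P+R@[x,L,z]; print(L,x,z,X[2].round(3),"scene",proj(C,[X])[0].round(1),"wrist",proj(W,[X])[0].round(1))
```

```text
0.158 -0.024 -0.011 0.058 scene [322.7 196.6] wrist [271.4 295.7]
0.158 -0.024 0.011 0.058 scene [317.5 202. ] wrist [269.2 249.9]
0.158 0.024 -0.011 0.058 scene [309.2 186.9] wrist [379.1 295.7]
0.158 0.024 0.011 0.058 scene [303.9 192.2] wrist [381.3 249.9]
0.165 -0.024 -0.011 0.051 scene [322.7 197.9] wrist [273.8 287.6]
0.165 -0.024 0.011 0.051 scene [317.5 203.3] wrist [271.8 243.6]
0.165 0.024 -0.011 0.051 scene [309.2 188.3] wrist [376.7 287.6]
0.165 0.024 0.011 0.051 scene [303.9 193.6] wrist [378.7 243.6]
0.173 -0.024 -0.011 0.043 scene [322.7 199.5] wrist [276.4 279.2]
0.173 -0.024 0.011 0.043 scene [317.5 204.8] wrist [274.6 237.2]
0.173 0.024 -0.011 0.043 scene [309.3 189.9] wrist [374.2 279.2]
0.173 0.024 0.011 0.043 scene [304.  195.1] wrist [376.  237.1]
0.18 -0.024 -0.011 0.036 scene [322.7 200.8] wrist [278.4 272.5]
0.18 -0.024 0.011 0.036 scene [317.5 206.1] wrist [276.7 232. ]
0.18 0.024 -0.011 0.036 scene [309.3 191.3] wrist [372.1 272.5]
0.18 0.024 0.011 0.036 scene [304.1 196.5] wrist [373.8 232. ]
```

Request:
play_rows(slide=[[0,0.01,0],[0,0.01,0],[0,0.0025,0],[0,0,0]], dr=[[0,0,0],[0,0,0],[0,0,0],[0,0,0]], jaw=[55,55,55,55])

```text
time_s: 3.27
position: [0.4734, -0.0306, 0.191]
tcp_rot: [[0.241, -0.002, 0.971], [-0.971, 0.0, 0.241], [-0.001, -1.0, -0.002]]
force: [-0.2, 0.4, -0.1]
finger_gap: 0.0469
```

```bash
python3 st.py -0.04 -0.065 0.187
```

```text
t 3.27 P [ 0.4734 -0.0306  0.191 ] jig [-0.1018 -0.0657] tool z yaw vs jig deg 0.02 tilt [-0.001  -1.     -0.0023] F jig [-0.1  0.5 -0.1] gap 0.0469
slide needed [-0.0007  0.0038  0.0618]
```

Request:
play_rows(slide=[[0,0.002,0.005],[0,0,0.005],[0,0,0.005],[0,0,0.005],[0,0,0.005],[0,0,0.005],[0,0,0.005],[0,0,0.005],[0,0,0.005],[0,0,0.005]], dr=[[0,0,0],[0,0,0],[0,0,0],[0,0,0],[0,0,0],[0,0,0],[0,0,0],[0,0,0],[0,0,0],[0,0,0]], jaw=[55,55,55,55,55,55,55,55,55,55])

```text
time_s: 4.1
position: [0.5229, -0.0186, 0.1901]
tcp_rot: [[0.241, -0.0, 0.971], [-0.971, -0.0, 0.241], [0.0, -1.0, -0.001]]
force: [-1.6, -0.4, 0.2]
finger_gap: 0.0468
```

```bash
python3 st.py -0.01 -0.065 0.187;python3 - <<'E'
from h import *
cv2.imwrite("pics/w3.png",cam("wrist")["image"][:,:,::-1])
E
```

```text
t 4.1 P [ 0.5229 -0.0186  0.1901] jig [-0.0508 -0.0659] tool z yaw vs jig deg 0.02 tilt [ 2.e-04 -1.e+00 -5.e-04] F jig [-1.7  0.   0.2] gap 0.0468
slide needed [-0.0009  0.0031  0.0408]
```

View pics/w3.png

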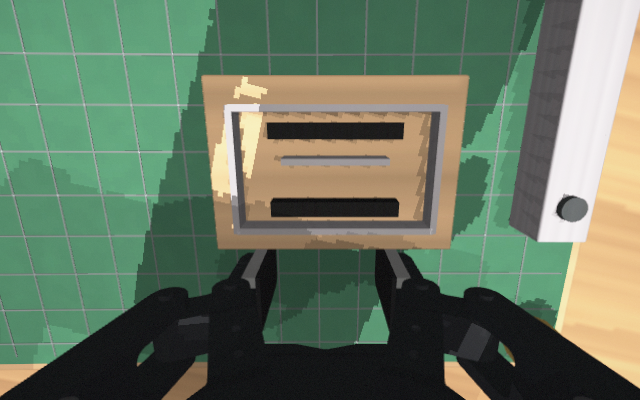

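Request:
play_rows(slide=[[0,0,0.005],[0,0,0.005],[0,0,0.005],[0,0,0.005],[0,0,0.005],[0,0,0.005],[0,0,0.005],[0,0,0.005],[0,0,0.005],[0,0,0.002]], dr=[[0,0,0],[0,0,0],[0,0,0],[0,0,0],[0,0,0],[0,0,0],[0,0,0],[0,0,0],[0,0,0],[0,0,0]], jaw=[55,55,55,55,55,55,55,55,55,55])

```text
time_s: 4.98
position: [0.5689, -0.0072, 0.1903]
tcp_rot: [[0.241, 0.001, 0.971], [-0.971, 0.0, 0.241], [0.0, -1.0, 0.001]]
force: [-1.5, -0.5, 0.6]
finger_gap: 0.047
```

Request:
play_rows(slide=[[0,0,0.002],[0,0,0.002],[0,0,0.0]], dr=[[0,0,0],[0,0,0],[0,0,0]], jaw=[55,55,55])

```text
time_s: 5.23
position: [0.5724, -0.0063, 0.1903]
tcp_rot: [[0.241, 0.001, 0.971], [-0.971, 0.0, 0.241], [0.0, -1.0, 0.001]]
force: [-0.3, -0.2, -1.1]
finger_gap: 0.0472
```

```bash
python3 st.py 0.004 -0.065 0.187;python3 - <<'E'
from h import *
cv2.imwrite("pics/w4.png",cam("wrist")["image"][:,:,::-1])
E
```

```text
t 5.23 P [ 0.5724 -0.0063  0.1903] jig [ 0.0002 -0.0659] tool z yaw vs jig deg 0.02 tilt [ 1.e-04 -1.e+00  8.e-04] F jig [-0.3 -0.2 -1.1] gap 0.0472
slide needed [-0.0009  0.0033  0.0038]
```

View pics/w4.png

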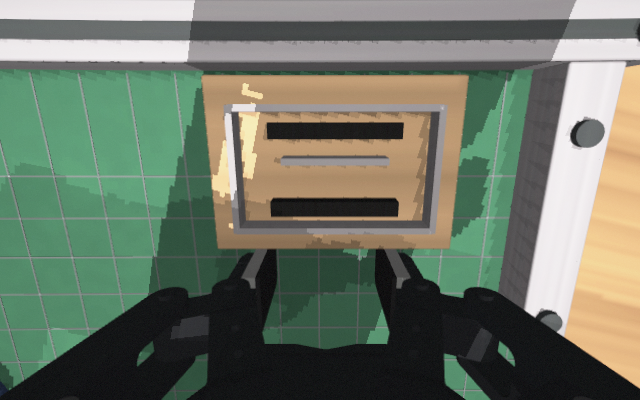

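The die is square to the pusher with about 3 mm left to the fence. Its far edge is at v≈75 and the fence foot at v≈70. I'll creep on until the force rises.

Request:
play_rows(slide=[[0,0,0.0015],[0,0,0.0015],[0,0,0.001],[0,0,0]], dr=[[0,0,0],[0,0,0],[0,0,0],[0,0,0]], jaw=[55,55,55,55])

```text
time_s: 5.62
position: [0.576, -0.0055, 0.1903]
tcp_rot: [[0.241, 0.0, 0.971], [-0.971, -0.0, 0.241], [0.0, -1.0, -0.0]]
force: [-1.7, -0.4, 0.9]
finger_gap: 0.0471
```

```bash
python3 st.py 0.006 -0.065 0.187
```

```text
t 5.62 P [ 0.576  -0.0055  0.1903] jig [ 0.0039 -0.0659] tool z yaw vs jig deg 0.02 tilt [ 2.e-04 -1.e+00 -0.e+00] F jig [-1.8  0.   0.9] gap 0.0471
slide needed [-0.0009  0.0033  0.0021]
```

Request:
play_rows(slide=[[0,0,0.001],[0,0,0.001],[0,0,0]], dr=[[0,0,0],[0,0,0],[0,0,0]], jaw=[55,55,55])

```text
time_s: 5.87
position: [0.5769, -0.0053, 0.1902]
tcp_rot: [[0.241, -0.005, 0.97], [-0.971, -0.001, 0.241], [-0.0, -1.0, -0.005]]
force: [-7.5, -1.6, 5.7]
finger_gap: 0.047
```

```bash
python3 st.py 0.006 -0.065 0.187;python3 - <<'E'
from h import *
crop(cam("wrist"),180,40,560,260,2.1,"pics/w5.png")
E
```

```text
t 5.87 P [ 0.5769 -0.0053  0.1902] jig [ 0.0047 -0.066 ] tool z yaw vs jig deg 0.03 tilt [-0.     -1.     -0.0048] F jig [-7.7  0.2  5.7] gap 0.047
slide needed [-0.001   0.0032  0.0013]
```

View pics/w5.png

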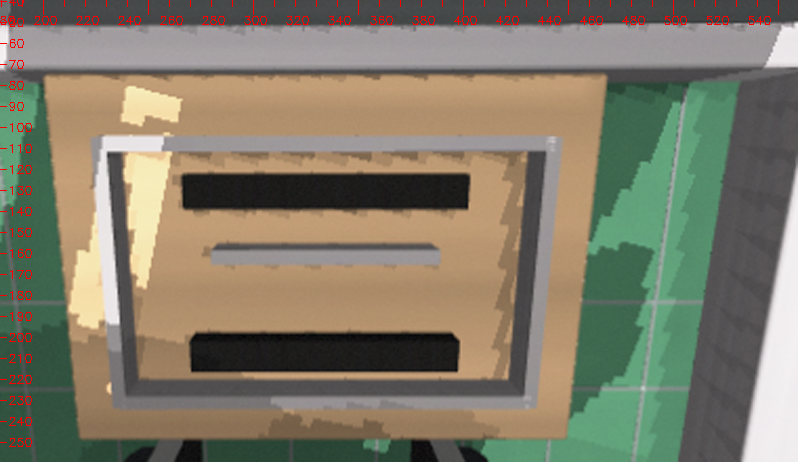

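Request:
play_rows(slide=[[0,0,-0.01],[0,0,-0.015],[0,-0.03,0],[0,-0.035,0],[-0.03,-0.015,0.01],[-0.04,0,0.01],[-0.04,0,0.01],[-0.04,0,0.01],[-0.04,0,0.01],[-0.03,0,0.01]], dr=[[0,0,0],[0,0,0],[0,0,0],[0,0,0],[0,0,0],[0,0,0],[0,0,0],[0,0,0],[0,0,0],[0,0,0]], jaw=[55,55,55,0,0,0,0,0,0,0])

```text
time_s: 6.75
position: [0.5581, 0.22, 0.2705]
tcp_rot: [[0.242, 0.002, 0.97], [-0.97, 0.002, 0.242], [-0.002, -1.0, 0.002]]
force: [-0.7, -0.5, 0.1]
finger_gap: 0.0001
```

```bash
python3 st.py 0.04 0.155 0.197;python3 - <<'E'
from h import *
crop(cam("scene"),225,150,385,310,3.75,"pics/s6.png")
E
```

```text
t 6.75 P [0.5581 0.22   0.2705] jig [0.0407 0.1572] tool z yaw vs jig deg 0.11 tilt [-0.0017 -1.      0.0023] F jig [-0.8 -0.3  0.1] gap 0.0001
slide needed [ 0.0024  0.0735 -0.0009]
```

View pics/s6.png

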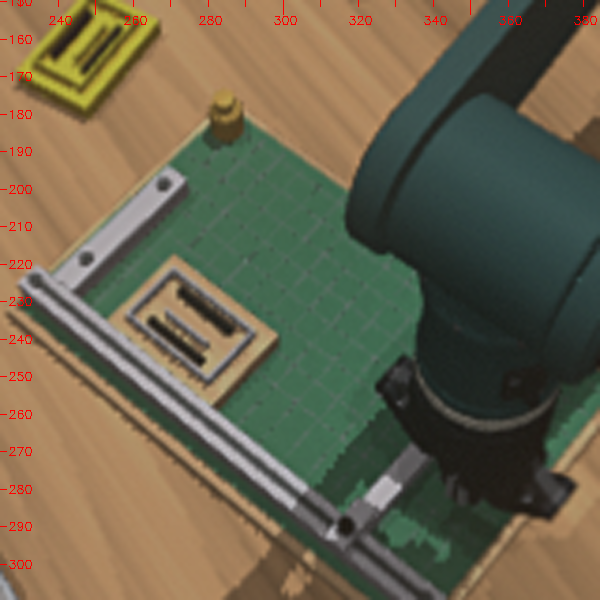

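The die lies along the fence and the closed fingers hang on the outer side of the movable stop. Lowering now.

Request:
play_rows(slide=[[0.002,0.02,0],[0,0.025,0],[0,0.015,0],[0,0.01,0],[0,0,0]], dr=[[0,0,0],[0,0,0],[0,0,0],[0,0,0],[0,0,0]], jaw=[0,0,0,0,0])

```text
time_s: 7.22
position: [0.5583, 0.2146, 0.1972]
tcp_rot: [[0.241, -0.005, 0.971], [-0.971, -0.001, 0.241], [-0.0, -1.0, -0.005]]
force: [-0.8, -1.5, 0.2]
finger_gap: 0.0004
```

```bash
python3 st.py 0.04 0.155 0.197;python3 - <<'E'
from h import *
cv2.imwrite("pics/w7.png",cam("wrist")["image"][:,:,::-1])
E
```

```text
t 7.22 P [0.5583 0.2146 0.1972] jig [0.0396 0.1519] tool z yaw vs jig deg 0.01 tilt [-1.0e-04 -1.0e+00 -4.6e-03] F jig [-1.1 -1.3  0.2] gap 0.0004
slide needed [-0.0031  0.0002  0.0004]
```

View pics/w7.png

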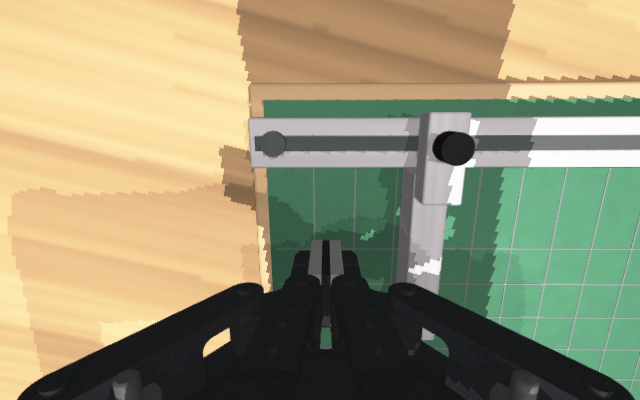

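Request:
play_rows(slide=[[0.008,0,0],[0.008,0,0],[0.01,0,0],[0.01,0,0],[0.01,0,0],[0.01,0,0],[0.01,0,0],[0.01,0,0],[0.01,0,0],[0.01,0,0]], dr=[[0,0,0],[0,0,0],[0,0,0],[0,0,0],[0,0,0],[0,0,0],[0,0,0],[0,0,0],[0,0,0],[0,0,0]], jaw=[0,0,0,0,0,0,0,0,0,0])

```text
time_s: 8.1
position: [0.5828, 0.1209, 0.2005]
tcp_rot: [[0.241, 0.001, 0.971], [-0.971, 0.0, 0.241], [0.0, -1.0, 0.001]]
force: [0.6, 2.2, 3.9]
finger_gap: 0.0001
```

```bash
python3 st.py 0.04 -0.0205 0.197;python3 - <<'E'
from h import *
cv2.imwrite("pics/w8.png",cam("wrist")["image"][:,:,::-1])
E
```

```text
t 8.1 P [0.5828 0.1209 0.2005] jig [0.0409 0.0551] tool z yaw vs jig deg 0.01 tilt [ 0.e+00 -1.e+00  7.e-04] F jig [1.1 2.  3.9] gap 0.0001
slide needed [ 0.0756  0.0035 -0.0009]
```

View pics/w8.png

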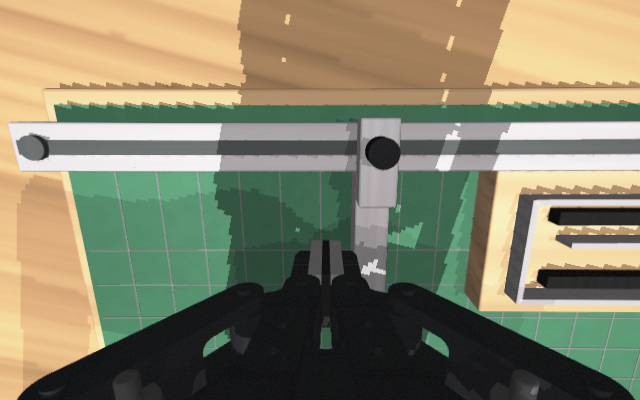

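The finger pushes the stop, with about 2 N along the fence. Continuing, slower once it meets the die.

Request:
play_rows(slide=[[0.008,0,0],[0.006,0,0],[0.006,0,0],[0.006,0,0],[0.006,0,0],[0.006,0,0],[0.006,0,0],[0.006,0,0],[0.006,0,0],[0.005,0,0]], dr=[[0,0,0],[0,0,0],[0,0,0],[0,0,0],[0,0,0],[0,0,0],[0,0,0],[0,0,0],[0,0,0],[0,0,0]], jaw=[0,0,0,0,0,0,0,0,0,0])

```text
time_s: 8.98
position: [0.5971, 0.0624, 0.2]
tcp_rot: [[0.241, -0.001, 0.971], [-0.971, 0.001, 0.241], [-0.001, -1.0, -0.0]]
force: [-0.2, 3.6, 2.2]
finger_gap: 0.0002
```

```bash
python3 st.py 0.04 -0.0205 0.197;python3 - <<'E'
from h import *
cv2.imwrite("pics/w9.png",cam("wrist")["image"][:,:,::-1])
E
```

```text
t 8.98 P [0.5971 0.0624 0.2   ] jig [ 0.0407 -0.0051] tool z yaw vs jig deg 0.02 tilt [-8.e-04 -1.e+00 -5.e-04] F jig [0.6 3.6 2.2] gap 0.0002
slide needed [ 0.0154  0.003  -0.0007]
```

View pics/w9.png

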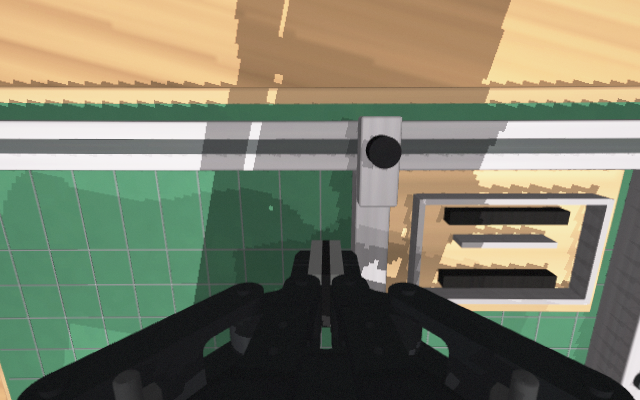

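Request:
play_rows(slide=[[0.003,0,0],[0.003,0,0],[0.003,0,0],[0.002,0,0],[0.0015,0,0],[0,0,0]], dr=[[0,0,0],[0,0,0],[0,0,0],[0,0,0],[0,0,0],[0,0,0]], jaw=[0,0,0,0,0,0])

```text
time_s: 9.53
position: [0.6002, 0.0502, 0.2]
tcp_rot: [[0.241, -0.0, 0.971], [-0.971, -0.001, 0.241], [0.001, -1.0, -0.0]]
force: [-0.4, 1.8, 2.2]
finger_gap: -0.0001
```

Request:
play_rows(slide=[[0.001,0,0],[0.001,0,0],[0,0,0]], dr=[[0,0,0],[0,0,0],[0,0,0]], jaw=[0,0,0])

```text
time_s: 9.78
position: [0.6006, 0.0485, 0.2]
tcp_rot: [[0.241, -0.0, 0.971], [-0.971, -0.0, 0.241], [0.0, -1.0, -0.0]]
force: [0.3, 3.6, 2.0]
finger_gap: -0.0003
```

```bash
python3 st.py 0.04 -0.0205 0.197;python3 - <<'E'
from h import *
cv2.imwrite("pics/w10.png",cam("wrist")["image"][:,:,::-1])
E
```

```text
t 9.78 P [0.6006 0.0485 0.2   ] jig [ 0.0407 -0.0195] tool z yaw vs jig deg 0.02 tilt [ 2.e-04 -1.e+00 -4.e-04] F jig [1.2 3.4 2. ] gap -0.0003
slide needed [ 0.001   0.003  -0.0007]
```

View pics/w10.png

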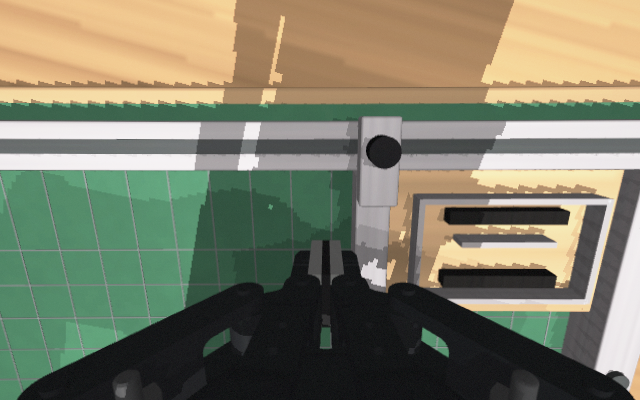

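Still a little short of the side stop. Force is only 3.4 N (the sliding level), so I keep creeping until it rises.

Request:
play_rows(slide=[[0.001,0,0],[0.001,0,0],[0,0,0]], dr=[[0,0,0],[0,0,0],[0,0,0]], jaw=[0,0,0])

```text
time_s: 10.08
position: [0.6011, 0.0465, 0.2]
tcp_rot: [[0.241, -0.0, 0.971], [-0.971, -0.0, 0.241], [0.0, -1.0, -0.0]]
force: [-0.7, 3.1, 0.4]
finger_gap: 0.0
```

```bash
python3 st.py 0.04 -0.0205 0.197;python3 - <<'E'
from h import *
crop(cam("wrist"),340,100,640,330,2.6,"pics/w11.png")
E
```

```text
t 10.08 P [0.6011 0.0465 0.2   ] jig [ 0.0407 -0.0215] tool z yaw vs jig deg 0.02 tilt [ 2.e-04 -1.e+00 -4.e-04] F jig [0.1 3.2 0.4] gap 0.0
slide needed [-0.001   0.003  -0.0007]
```

View pics/w11.png

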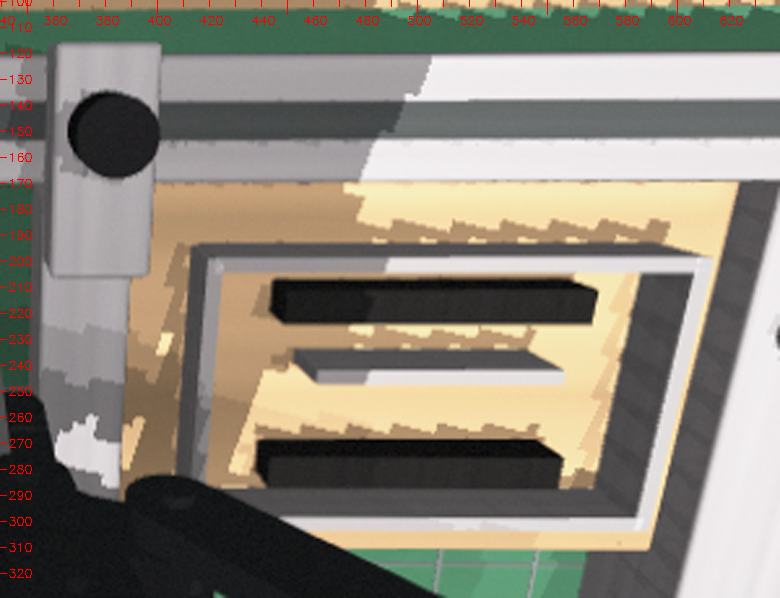

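Request:
play_rows(slide=[[0.001,0,0],[0.001,0,0],[0,0,0]], dr=[[0,0,0],[0,0,0],[0,0,0]], jaw=[0,0,0])

```text
time_s: 10.38
position: [0.6016, 0.0445, 0.2001]
tcp_rot: [[0.241, -0.0, 0.971], [-0.971, -0.0, 0.241], [0.0, -1.0, -0.0]]
force: [0.8, 3.0, 1.2]
finger_gap: -0.0001
```

```bash
python3 st.py 0.04 -0.0205 0.197
```

```text
t 10.38 P [0.6016 0.0445 0.2001] jig [ 0.0407 -0.0236] tool z yaw vs jig deg 0.01 tilt [ 2.e-04 -1.e+00 -4.e-04] F jig [1.5 2.7 1.2] gap -0.0001
slide needed [-0.0031  0.0031 -0.0007]
```

Request:
play_rows(slide=[[0.001,0,0],[0.001,0,0],[0,0,0]], dr=[[0,0,0],[0,0,0],[0,0,0]], jaw=[0,0,0])

```text
time_s: 10.63
position: [0.6019, 0.0432, 0.2001]
tcp_rot: [[0.241, -0.001, 0.971], [-0.971, 0.002, 0.241], [-0.002, -1.0, -0.0]]
force: [-1.1, 4.9, 0.6]
finger_gap: -0.0
```

```bash
python3 st.py 0.04 -0.0205 0.197;python3 - <<'E'
from h import *
crop(cam("wrist"),340,100,640,330,2.6,"pics/w12.png")
crop(cam("scene"),225,180,345,300,5,"pics/s12.png")
E
```

```text
t 10.63 P [0.6019 0.0432 0.2001] jig [ 0.0407 -0.0249] tool z yaw vs jig deg 0.02 tilt [-1.7e-03 -1.0e+00 -4.0e-04] F jig [0.1 5.  0.6] gap -0.0
slide needed [-0.0044  0.0031 -0.0007]
```

View pics/w12.png

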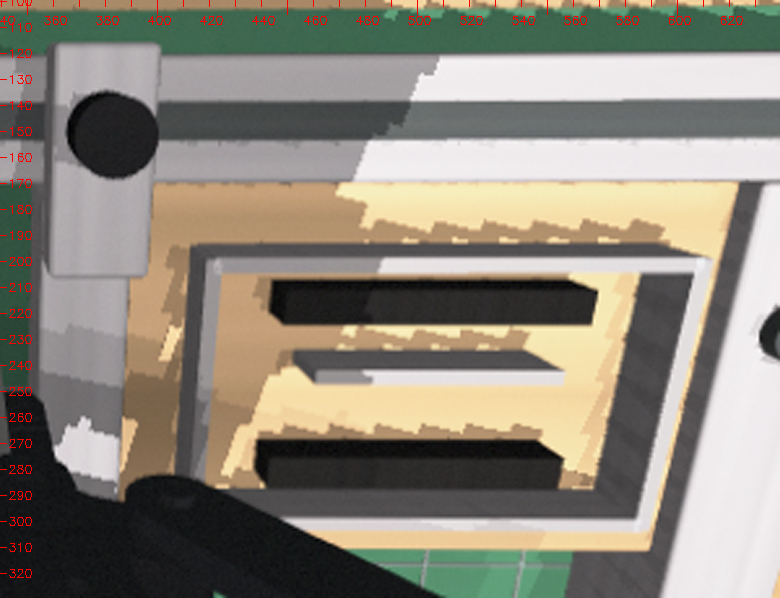

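View pics/s12.png

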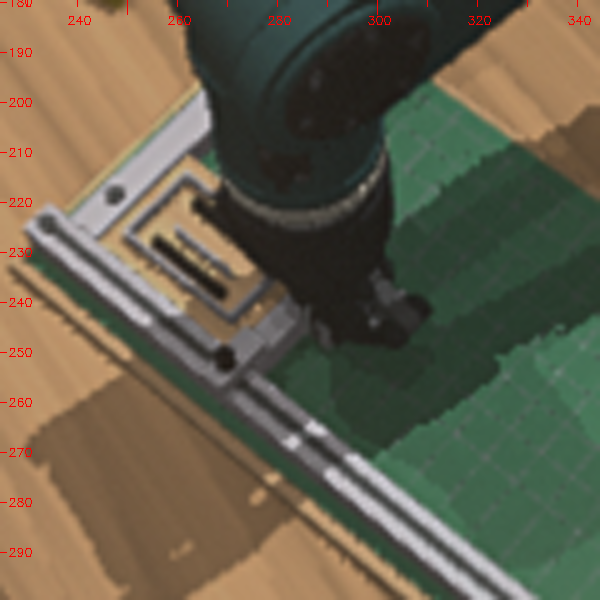

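Request:
play_rows(slide=[[0.001,0,0],[0.001,0,0],[0,0,0]], dr=[[0,0,0],[0,0,0],[0,0,0]], jaw=[0,0,0])

```text
time_s: 10.98
position: [0.6021, 0.0425, 0.2001]
tcp_rot: [[0.241, -0.002, 0.97], [-0.97, 0.005, 0.241], [-0.005, -1.0, -0.001]]
force: [-2.1, 9.5, 1.1]
finger_gap: 0.0001
```

```bash
python3 st.py 0.04 -0.0205 0.197
```

```text
t 10.98 P [0.6021 0.0425 0.2001] jig [ 0.0407 -0.0257] tool z yaw vs jig deg 0.04 tilt [-5.e-03 -1.e+00 -6.e-04] F jig [0.2 9.7 1.1] gap 0.0001
slide needed [-0.0052  0.0031 -0.0007]
```

Request:
play_rows(slide=[[-0.01,0,0],[-0.01,0,0],[0,-0.03,0],[0,-0.035,0],[0,-0.015,-0.015],[0.015,0,-0.025],[0.03,0,-0.025],[0.03,0,-0.02],[0.02,0,0],[0,0,0]], dr=[[0,0,0],[0,0,0],[0,0,0],[0,0,0],[0,0,0],[0,0,0],[0,0,0],[0,0,0],[0,0,0],[0,0,0]], jaw=[0,0,0,0,0,55,55,55,55,55])

```text
time_s: 11.82
position: [0.5378, -0.0559, 0.2806]
tcp_rot: [[0.236, 0.001, 0.972], [-0.972, -0.004, 0.236], [0.004, -1.0, 0.0]]
force: [0.1, 0.3, 0.6]
finger_gap: 0.047
```

```bash
python3 st.py -0.04 -0.1 0.19;python3 - <<'E'
from h import *
cv2.imwrite("pics/w13.png",cam("wrist")["image"][:,:,::-1])
E
```

```text
t 11.82 P [ 0.5378 -0.0559  0.2806] jig [-0.0454 -0.1057] tool z yaw vs jig deg -0.24 tilt [ 4.5e-03 -1.0e+00  3.0e-04] F jig [0.2 0.3 0.6] gap 0.047
slide needed [-0.0061  0.0906  0.0053]
```

View pics/w13.png

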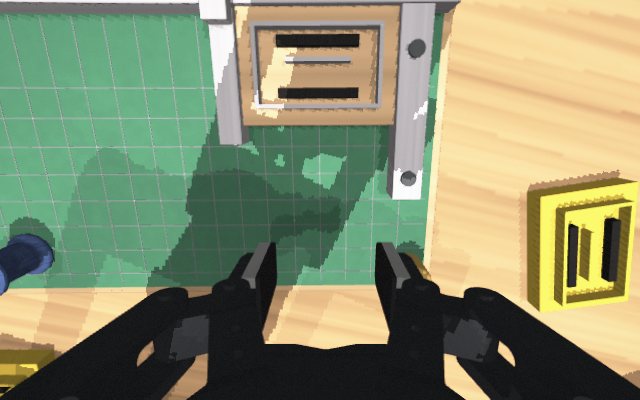

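Request:
play_rows(slide=[[-0.006,0.01,0.008],[0,0.025,0.002],[0,0.025,0],[0,0.02,0],[0,0.01,0],[0,0,0.01],[0,0,0.01],[0,0,0.008],[0,0,0.004],[0,0,0]], dr=[[0,0,0],[0,0,0],[0,0,0],[0,0,0],[0,0,0],[0,0,0],[0,0,0],[0,0,0],[0,0,0],[0,0,0]], jaw=[55,55,55,55,55,55,55,55,55,55])

```text
time_s: 12.7
position: [0.5791, -0.036, 0.1914]
tcp_rot: [[0.242, 0.003, 0.97], [-0.97, -0.0, 0.242], [0.001, -1.0, 0.003]]
force: [1.3, -0.1, -0.2]
finger_gap: 0.0472
```

```bash
python3 st.py 0.0047 -0.1 0.19
```

```text
t 12.7 P [ 0.5791 -0.036   0.1914] jig [-0.0004 -0.0963] tool z yaw vs jig deg 0.07 tilt [ 0.0012 -1.      0.003 ] F jig [ 1.2 -0.5 -0.2] gap 0.0472
slide needed [0.0037 0.0014 0.0051]
```

Request:
play_rows(slide=[[0.003,0,0.002],[0,0,0.001],[0,0,0.001],[0,0,0.001],[0,0,0.001],[0,0,0]], dr=[[0,0,0],[0,0,0],[0,0,0],[0,0,0],[0,0,0],[0,0,0]], jaw=[55,55,55,55,55,55])

```text
time_s: 13.2
position: [0.584, -0.038, 0.1902]
tcp_rot: [[0.241, 0.0, 0.971], [-0.971, -0.0, 0.241], [0.0, -1.0, 0.0]]
force: [0.1, 0.3, -0.2]
finger_gap: 0.0472
```

```bash
python3 st.py 0.0047 -0.1 0.19
```

```text
t 13.2 P [ 0.584  -0.038   0.1902] jig [ 0.0038 -0.0995] tool z yaw vs jig deg 0.01 tilt [ 1.e-04 -1.e+00  1.e-04] F jig [ 0.2  0.3 -0.2] gap 0.0472
slide needed [0.0005 0.0002 0.0009]
```

Request:
play_rows(slide=[[0,0,0.001],[0,0,0.001],[0,0,0]], dr=[[0,0,0],[0,0,0],[0,0,0]], jaw=[55,55,55])

```text
time_s: 13.45
position: [0.5849, -0.0378, 0.1901]
tcp_rot: [[0.241, -0.005, 0.97], [-0.97, -0.001, 0.241], [-0.0, -1.0, -0.005]]
force: [-4.6, -1.8, 2.7]
finger_gap: 0.0468
```

```bash
python3 st.py 0.0047 -0.1 0.19;python3 - <<'E'
from h import *
cv2.imwrite("pics/w14.png",cam("wrist")["image"][:,:,::-1])
E
```

```text
t 13.45 P [ 0.5849 -0.0378  0.1901] jig [ 0.0048 -0.0994] tool z yaw vs jig deg 0.03 tilt [-2.0e-04 -1.0e+00 -4.6e-03] F jig [-4.9 -0.6  2.7] gap 0.0468
slide needed [ 0.0006  0.0002 -0.0001]
```

View pics/w14.png

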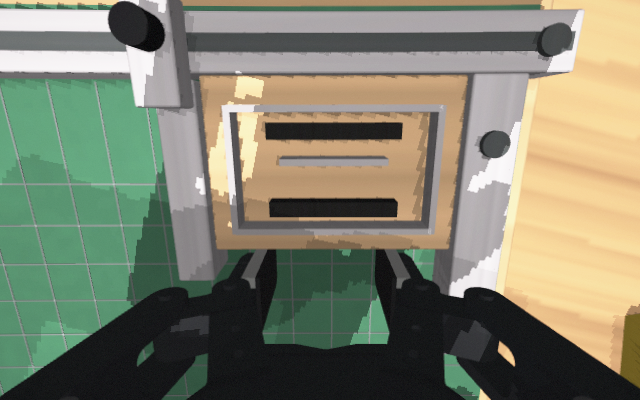

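The die sits snug between the fence, side stop and movable stop, and the push stalls at the same jig x as before. Retreating.

Request:
play_rows(slide=[[0,0,-0.01],[0,0,-0.02],[0,-0.02,0],[0,-0.035,0],[0,-0.04,0],[0,-0.04,0],[0,-0.03,-0.02],[0,-0.02,-0.03],[0,0,-0.04],[0,0,-0.04]], dr=[[0,0,0],[0,0,0],[0,0,0],[0,0,0],[0,0,0],[0,0,0],[0,0,0],[0,0,0],[0,0,0],[0,0,0]], jaw=[55,55,55,55,55,55,55,55,55,55])

```text
time_s: 14.33
position: [0.4295, -0.0761, 0.3772]
tcp_rot: [[0.242, 0.005, 0.97], [-0.97, -0.002, 0.242], [0.003, -1.0, 0.005]]
force: [-0.7, -0.5, 0.3]
finger_gap: 0.0471
```

Request:
play_rows(slide=[[0,0,-0.03],[0,0,-0.03],[0,0,0],[0,0,0]], dr=[[0,0,0],[0,0,0],[0,0,0],[0,0,0]], jaw=[55,55,55,55])

```text
time_s: 14.67
position: [0.3713, -0.0905, 0.3755]
tcp_rot: [[0.239, 0.003, 0.971], [-0.971, -0.001, 0.239], [0.001, -1.0, 0.003]]
force: [0.0, -0.5, -0.1]
finger_gap: 0.0471
```

```bash
python3 st.py;python3 - <<'E'
from h import *
crop(cam("scene"),225,165,400,325,4.5,"pics/s15.png")
crop(cam("wrist"),140,0,560,300,1.9,"pics/w15.png")
E
```

```text
t 14.67 P [ 0.3713 -0.0905  0.3755] jig [-0.2153 -0.0992] tool z yaw vs jig deg -0.08 tilt [ 0.0013 -1.      0.0025] F jig [-0.1 -0.5 -0.1] gap 0.0471
```

View pics/s15.png

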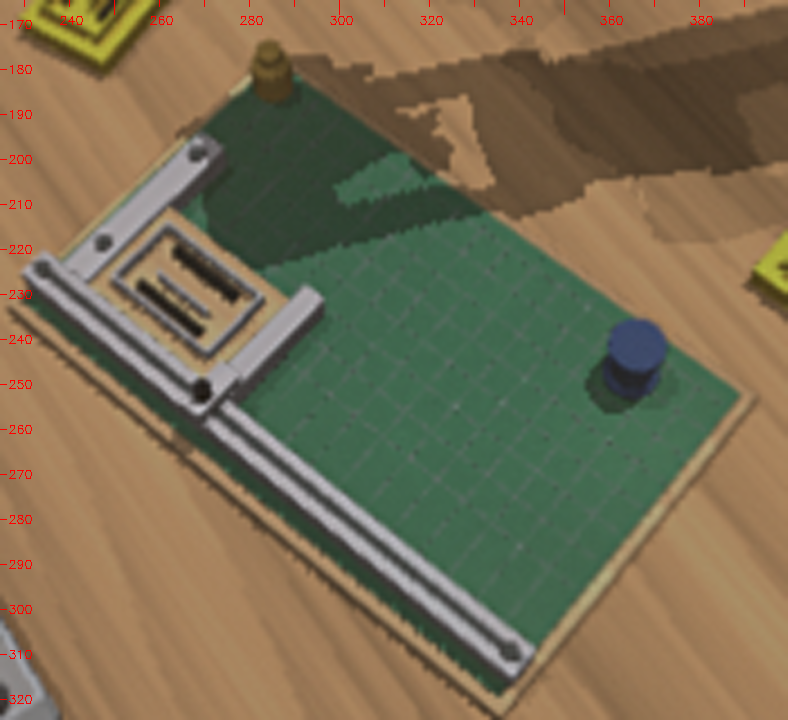

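View pics/w15.png

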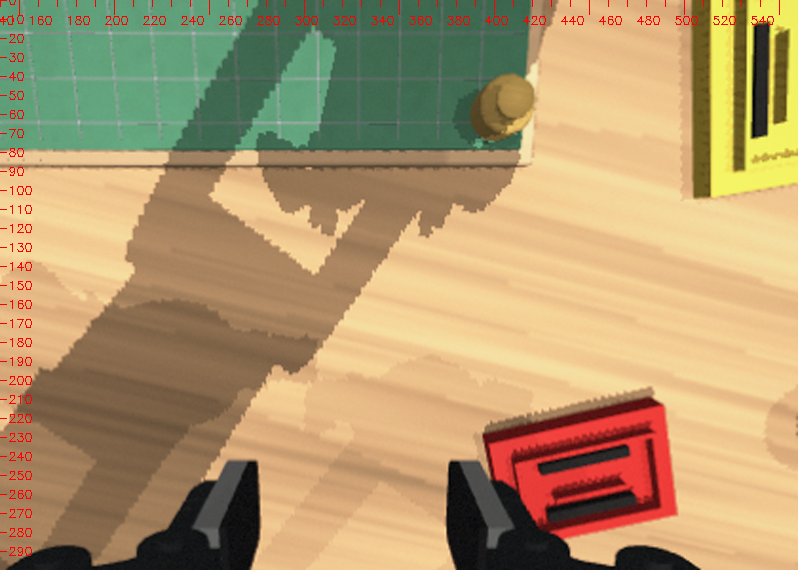

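The scene view shows the die (crop centre ~262,228) against the fence and side stop, with the movable stop on its end. The weight (284,180) and spool (365,243) are at their starting pixels. The hand is clear.

```bash
python3 -c "
from workcell import order
print(order.sign_off())"
```

```text
the job is handed in; nothing more can be done
None
```

The die is set in the jig and the job is handed in, at about 14.7 s of the 48 s allowed. `sign_off` gave no verdict.

**What I did:**
- I pushed the die square and against the back fence with two fingertips on its front edge, until the force stalled at about 8 N.
- I then pushed the movable stop along the fence with the outside of the closed fingers. The stop carried the die against the fixed side stop, and the force rose from about 3 N while sliding to 9.7 N.
- I pushed the die's front edge again to confirm the seat. It stalled at the same place, within 0.1 mm.

**Last checks:**
- **Seat:** the pictures show the die flush with the fence and the side stop, and the movable stop against its other end.
- **Bystanders:** the spool and the brass weight stand at their starting pixels. I did not re-measure the round die, jar, tape, mallet or awl, but the hand never went near them.
- **Hand:** it ended clear of everything.

**One disagreement:** the stop stalled about 5 mm further right than I had calculated. I put this down to my estimate of the closed-finger width and the jig position. I took the force rise and the pictures as the proof of contact. I did not refit the die's final pose numerically.

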